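# Take the gas sample cylinder off the chromatograph's inlet coupler

### The job

The gas sample in the blue-banded steel cylinder has been run. Shut the sample valve by swinging its red lever a quarter turn, square across its pipe, then pull the quick coupler's sprung sleeve back until the cylinder springs loose. Draw the cylinder out and lay it gently in the empty cradle, well centred in both yokes, never tugging at it while it is still locked nor disturbing the other things on the bench.

Things in the scene. Friction and masses are not known exactly. Their poses are not given: they have to be found in the camera images.
- inlet_station: Gas sample inlet station fixed on the bench: aluminium base plate 10 mm thick, quick coupler, brass valve, white housing behind (top 100 mm high). Origin on the bench straight below the coupler's socket mouth; z up. Its -x is the way the cylinder comes out (roughly to the robot); +x goes back to the upright bulkhead (front face at x = +78 mm, top 125 mm high).
- socket_mouth (a point): Centre of the socket's mouth on the coupler axis, 95 mm above the bench; axes parallel to the station's. The axis runs level along x; the bore, 22 mm wide, goes in towards +x. A narrow white V-shaped yoke stands under the cylinder at x = -115 mm (12 mm thick, tips 18 mm below the axis and 17 mm to either side), so fingers gripping the barrel pass on either side of it.
- sleeve (a joint): Travel of the sprung sleeve, m: 0 = forward (locked), 0.012 = fully back (moved along station +x), spring 8 N rising to 13.5 N. At 6 to 8 mm the stem is unlocked and a sprung poppet pushes the cylinder out (station -x) by about 12 mm; the sleeve, let go, then stays about 4 to 5 mm back by itself and springs forward to 0 as the cylinder is drawn out.
- sleeve_middle (a point): Middle of the sleeve, on its axis, moving with it; axes parallel to the station's. The sleeve is a dark knurled ring 48 mm long (along station x), 40 mm in diameter over its middle 36 mm, with a brass flange 47 mm in diameter and 6 mm thick at each end. The cylinder's 48 mm barrel begins 57 mm in front (-x) of this point, its dome 45 mm in front.
- valve_lever (a joint): Angle of the sample valve's lever, rad: 0 = along the pipe (open, pointing along station +y), 1.571 = square across the pipe (shut, pointing along station -x, at its stop). Grows anticlockwise from above, starts between 0 and 0.35, stays where it is left, takes about 0.25 N m. The pivot is a vertical axis at station x = 0, y = +125 mm.
- lever_grip (a point): Point on the lever 65 mm from its pivot, at mid-height, 121 mm above the bench; its y axis points along the lever, away from the pivot. The red grip is a level bar 18 mm wide and 12 mm thick that reaches from 25 to 91 mm from the pivot. The pipe below is 16 mm lower than its underside; the brass valve, within 30 mm of the pivot, 5 to 9 mm lower.
- sample_cylinder: Steel gas sample cylinder with two blue bands, 0.34 to 0.55 kg. Origin on its axis at the middle of the barrel; x runs along it to the coupler stem. Barrel 48 mm in diameter, straight from x = -50 to +50 mm, domes to +/-62 mm, hexagons 22 mm across to +/-78 mm, then the stem, 20 mm thick, to +129 mm. Locked, it lies level, x along station +x, origin 80 mm in front of the socket mouth.
- stem_tip (a point): Tip of the cylinder's coupler stem, on the axis, 129 mm from the cylinder's origin. It is about 49 mm inside the socket when locked, about 37 mm when released, and out of the socket when it is in front of the mouth.
- cradle_empty: The empty cradle, fixed on the bench: grey base plate 104 x 80 x 10 mm with two white V-shaped yokes, 12 mm thick, at x = -34 and +34 mm, 56 mm free between them. Origin on the bench under its middle. A cylinder lies along its x axis (either way round), level, its axis 55 mm above the bench. The yokes' tips are 9 mm below that axis and 28 mm to either side.
- cradle_full: A second cradle just like the empty one, about 150 mm from it, in which the yellow-banded cylinder lies. Either one may be the nearer to the station.
- spare_cylinder: A like cylinder with yellow bands and a yellow cap on its stem, lying in the other cradle; not to be disturbed. Origin and axes as for the sample cylinder.
- leak_fluid: White bottle with a red cap, 56 mm in diameter, 150 mm high, standing on the bench; not to be disturbed. Origin at its foot.
- wrench: Steel wrench, 180 mm long, lying on the bench along its x axis; not to be disturbed.
- screwdriver: Screwdriver with an orange handle, 190 mm long, lying on the bench along its x axis; not to be disturbed.
- septa_jar: Amber jar with a black lid, 60 mm in diameter, 70 mm high; not to be disturbed. Origin at its foot.
- beaker: Glass beaker, 68 mm in diameter, 90 mm high; not to be disturbed. Origin at its foot.
- fittings_tray: Blue tray 170 x 130 x 30 mm, well to the robot's right; not to be disturbed. Origin under its middle.
Things that resemble listed ones, but are neither listed nor needed, are in the scene too. Leave any green or purple look-alike of the cradle_empty alone.

How it is judged:
On the way, in this order (a step that is already met when the one before it is completed fails the run):
1. the sample valve is shut while the cylinder is still locked in the coupler (value of joint valve_lever above 1.45 rad and x of stem_tip in the frame of inlet_station above 0.045 m), for 0.2 s.
2. the sleeve is pulled back and the cylinder has sprung loose, its stem still in the socket (value of joint sleeve above 0.003 m and x of stem_tip in the frame of inlet_station between 0 and 0.042 m), for 0.1 s.
3. the cylinder is drawn out of the socket (x of stem_tip in the frame of inlet_station below -0.005 m), for 0.1 s.
At the end, for the whole second after the job is handed in: The valve lever is shut (over 1.45 rad), the sleeve is forward again (within 2 mm), and the cylinder lies at rest down in both yokes of the empty cradle, its middle within 15 mm of the cradle's along it and 6 mm across, its axis within 0.08 rad, its height 50 to 59 mm (value of joint valve_lever above 1.45 rad and value of joint sleeve below 0.002 m and x of sample_cylinder in the frame of cradle_empty between -0.015 and 0.015 m and y of sample_cylinder in the frame of cradle_empty between -0.006 and 0.006 m and z of sample_cylinder in the frame of cradle_empty between 0.05 and 0.059 m and angle between the x axis of sample_cylinder and the x axis of cradle_empty, either way round below 0.08 rad and linear speed of sample_cylinder below 0.02 m/s and angular speed of sample_cylinder below 0.2 rad/s); the robot touches nothing.
It fails at once if another thing on the bench is moved by more than 12 mm (distance of any of spare_cylinder, leak_fluid, wrench, screwdriver, septa_jar, beaker, fittings_tray from where it was at the start of the episode above 0.012 m).
It fails at once if the cylinder is tugged or pushed hard while it is still locked in the coupler (over 60 N) (x of stem_tip in the frame of inlet_station above 0.045 m and contact force between sample_cylinder and inlet_station above 60 N).
It fails at once if the cylinder is dropped or banged into the cradle (contact force between sample_cylinder and cradle_empty above 60 N or (horizontal distance between sample_cylinder and cradle_empty below 0.05 m and height (world z) of sample_cylinder below 0.1 m and linear speed of sample_cylinder above 0.45 m/s)).
It also fails if it takes over 59 s, if anything falls off the work surface, if the arm or the gripper's body presses on something with over 40 N, if the wrist force passes 120 N, or if a joint passes its speed limit or range.

### The arm

A 6-joint arm with a two-finger parallel gripper is mounted at the origin on the work surface. World frame = base frame: x ahead of the robot, y to its left, z up, the work surface at z = 0. Lengths are in m, angles in rad, forces in N, time in s.
With the tool pointing down it reaches from about 0.4 to 0.825 m from the base axis. Payload 7 kg.
Tool frame: the origin (TCP) lies between the finger pads; the fingertips stand 22 mm ahead of it and the grasp point (between the pads) lies 3 mm ahead of it (arm.tip_reach is the distance from the TCP to the fingertips, in m); z points along the fingers, y is the line along which they close (so a half turn about z gives the same grasp; the last joint's range is limited). The gripper opens to 88 mm and grips with 3 to 60 N. Pads are 19 mm wide; open, the fingers measure 130 mm over their backs; the gripper's body (78 mm by 193 mm) begins 47 mm behind the grasp point.
Start: joints at [-0.923, 0.359, 0.012, 0, -1.224, -0.288], TCP at [0.238, -0.632, 0.249] pointing down, gripper open.
Joint ranges: [-3.07, 3.07], [-1.43, 2.12], [-1.02, 1.25], [-3.03, 1.67], [-3.05, -0], [-3.03, 3.03]. Speed limits (rad/s): [2.39, 2.39, 3.01, 3.14, 3.14, 3.14].

### API

Orientations are given as [roll, pitch, yaw] about the fixed x, y, z axes, in that order (R = Rz(yaw) Ry(pitch) Rx(roll)).
In Python, from station import arm, viewer gives the robot as it stands. The module is installed in compiled form; this text tells all that it offers.
- The arm moves only by the tool apply_moves, never from a script. Its argument "commands" is a list that holds one entry, the list of rows, each a list of 5 numbers: the closure, from -1 (fully open) to 1 (shut), then the shift along the world's x, y, z as a fraction of full scale, then the turn about the world's z as a fraction of full scale. In form: [[[fingers, tx, ty, tz, yaw], ...]]. A call has 1 to 12 rows; each row shifts and turns the commanded pose from where the row before left it; what a row does not reach is not made up. Full scale, the value 1, is 20 cm for a shift and pi rad for a turn. A row lasts 1/10 s, in which the tool goes at most 50 mm and 8.59 degrees, less where a joint would pass 70% of its speed; a pose out of reach is approached as far as the arm can. A call with a number of a shift or a turn outside -1 to 1 is refused whole. A call with a gripper value outside its range is refused whole. The fingers move at their own pace and stop on an object; "force" is the grip in N (left out, the last holds). Time passes only in rows, so rows that do not move let the fingers close. It gives the time, the measured TCP pose, the force, the opening and the grip force at its end, in the units of the state.
- arm.get_state(): the state, without advancing time (a new reading comes with each control period).
- viewer.grab_frame(name): name is "scene" or "top" or "wrist"; returns a dict with "image" (480x640x3 uint8, blue, green, red), "mtx" (3x3 intrinsics, pixels), "rvec" (rotation vector, rad) and "tvec" (3), from world to camera coordinates, as OpenCV has them. Camera axes: x right, y down, z forward; pixel columns grow to the right and rows downward; lengths in m; the calibration is good to about 2 mm. A picture is of the moment at which its call begins. There is no depth.
- arm.job_done(): hands the job in; it is judged then, once.
The state is a dict: "t": time; "q": joint angles; "qd": joint speeds; "joint_efforts": joint torques, N m; "eef_pos": TCP position; "ee_rot": TCP orientation; "force": force on the tool from outside, world axes, zero at the start; "moment": the same for the moment, N m; "width": finger opening in m; "gripper_force": force on a finger pad.
Only numpy, scipy, OpenCV 4.12 (cv2) and the standard library are available. Lean on these libraries where they do the work, as an engineer would, in place of code of your own. Each camera call takes 0.05 s, during which the arm holds its last target. There are 200 camera calls.

## Working session

There is one attempt and no reset: what is moved stays moved. The work goes in short steps, Python scripts to look and compute and a tool call to move; the robot and the scene stay as the last step left them, time stands still between calls to the robot, and variables do not carry over. Pictures are saved under pics/ and viewed, at most 10 in all, crops included, and the job is handed in when it is done.

Besides the shell and the picture viewer there is one more tool, called as a command line: name --argument value ..., lists and objects as JSON in quotes. apply_moves: Moves the arm, as the interface text tells. Shift numbers are shares of 20 cm and turn numbers shares of pi rad, none past 1 either way. Its arguments: {"type":"object","properties":{"commands":{"type":"array","items":{"type":"array","items":{"type":"array","items":{"type":"number"}}}},"force":{"type":"number"}},"required":["commands"]}

```bash
mkdir -p pics; python3 - <<'E'
from station import arm, viewer
import cv2,pickle
d={}
for n in("scene","top"):
    f=viewer.grab_frame(n); d[n]=f; cv2.imwrite(f"pics/{n}0.png",f["image"])
    R=cv2.Rodrigues(f["rvec"])[0]; print(n,(-R.T@f["tvec"].reshape(3)).round(3),R[2].round(2))
pickle.dump(d,open("f0.pkl","wb"))
print(arm.get_state()["t"])
E
```

```text
scene [ 0.91  -0.685  1.09 ] [-0.34  0.55 -0.77]
top [0.338 0.005 1.566] [ 0.09  0.01 -1.  ]
0.1
```

View pics/top0.png

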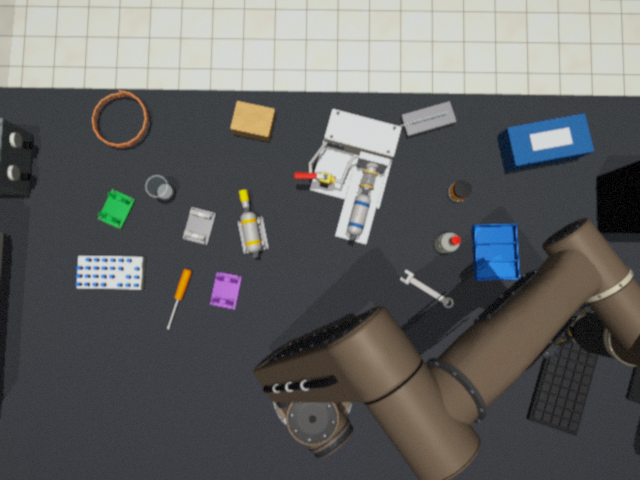

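View pics/scene0.png

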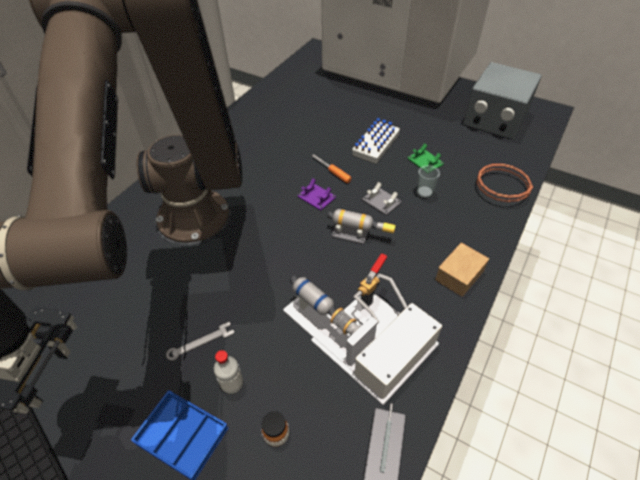

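The top view shows the station with the red lever at (305,176), the blue-banded cylinder from (355,235) to (372,165), and the empty grey cradle at (199,225). The full cradle is at (250,232). In the scene view the cradle is at (382,197), the cylinder at (313,295) and the lever at (377,267).

```bash
cat > h.py <<'E'
import numpy as np, cv2
def ray(f,p):
    R=cv2.Rodrigues(f["rvec"])[0]; c=-R.T@np.ravel(f["tvec"])
    d=R.T@np.linalg.solve(f["mtx"],[p[0],p[1],1.]); return c,d/np.linalg.norm(d)
def plane(f,p,z):
    c,d=ray(f,p); return c+d*(z-c[2])/d[2]
def tri(f,p,g,q):
    a,u=ray(f,p); b,v=ray(g,q); s=np.linalg.lstsq(np.c_[u,-v],b-a,rcond=None)[0]
    return (a+u*s[0]+b+v*s[1])/2, np.linalg.norm(a+u*s[0]-b-v*s[1])
def proj(f,P): return cv2.projectPoints(np.float64(P).reshape(-1,1,3),f["rvec"],f["tvec"],f["mtx"],None)[0].reshape(-1,2)
def blobs(m,amin):
    n,l,s,c=cv2.connectedComponentsWithStats(m.astype(np.uint8))
    return [(c[i].round(1),s[i].tolist(),l==i) for i in range(1,n) if s[i,4]>=amin]
def hsv(f): return cv2.split(cv2.cvtColor(f["image"],cv2.COLOR_BGR2HSV))
E
python3 - <<'E'
import pickle; from h import *
d=pickle.load(open("f0.pkl","rb"))
for n,(x0,x1,y0,y1) in {"top":(180,410,100,260),"scene":(270,450,180,400)}.items():
    f=d[n]; H,S,V=hsv(f); roi=np.zeros(H.shape,bool); roi[y0:y1,x0:x1]=1
    print(n,f["mtx"][0,0])
    for nm,m in {"red":((H<6)|(H>174))&(S>150)&(V>80),"blue":(H>100)&(H<125)&(S>90)&(V>50),"grey":(S<40)&(V>75)&(V<235)}.items():
        for c,s,l in blobs(m&roi,12):
            r=cv2.minAreaRect(np.argwhere(l)[:,::-1].astype(np.float32)); print(nm,c,s,np.round(r[0]+r[1]+(r[2],),1))
a=d["top"]["image"][95:265,180:410]; b=d["scene"]["image"][170:390,270:450]
a=cv2.resize(a,None,fx=2.6,fy=2.6,interpolation=2); b=cv2.resize(b,None,fx=2.6,fy=2.6,interpolation=2)
cv2.imwrite("pics/a.png",a); cv2.imwrite("pics/b.png",b)
E
```

```text
top 501.26074327207607
red [304.1 175.2] [294, 172, 22, 8, 142] [304.5 175.5   7.   21.   90. ]
blue [361.7 203.1] [355, 201, 14, 6, 41] [361.6 203.   13.9   3.   15.3]
blue [355.7 224.8] [349, 222, 14, 7, 42] [355.7 224.7  13.9   3.1  15.3]
grey [356.4 166.9] [308, 107, 102, 139, 7656] [351.5 166.2  85.  144.1  21. ]
grey [252.2 231.7] [237, 201, 33, 57, 984] [251.7 228.7  56.9  28.2  78.7]
grey [198.6 225.6] [182, 206, 34, 40, 983] [198.5 225.6  28.   36.   15.3]
scene 459.95863142258173
red [378.7 262.7] [371, 254, 16, 19, 150] [378.8 262.5   7.6  19.9  32. ]
blue [301.4 285.5] [296, 279, 13, 15, 45] [301.4 285.4   3.9  17.1  42.3]
blue [319.3 300.7] [314, 295, 13, 14, 46] [319.5 300.6   3.4  17.   42.3]
grey [381.5 198.4] [362, 181, 40, 33, 689] [382.4 197.4  35.7  25.   31. ]
grey [425.8 187.4] [417, 180, 19, 17, 255] [426. 188.  16.  18.  90.]
grey [334.6 214.1] [328, 208, 13, 15, 87] [333.1 213.6  10.2  14.6  15.9]
grey [351.3 218. ] [343, 210, 18, 18, 237] [351.1 217.9  15.8  15.3  14. ]
grey [371.6 222.6] [364, 214, 19, 16, 163] [372.7 223.8  17.8  14.7  21.8]
grey [346.2 235.2] [331, 224, 34, 20, 229] [347.8 236.4  33.1  12.5  26.6]
grey [359.1 232. ] [356, 229, 7, 7, 36] [359.3 231.8   7.1   4.9  45. ]
grey [369.9 276.2] [366, 271, 10, 12, 65] [369.6 277.    7.2  11.3  31. ]
grey [359.4 335.1] [282, 273, 161, 127, 5709] [364.7 321.7 140.3 101.6  42.5]
grey [297.  281.3] [291, 276, 16, 15, 126] [296.2 280.   11.7  17.7  42.5]
```

View pics/a.png

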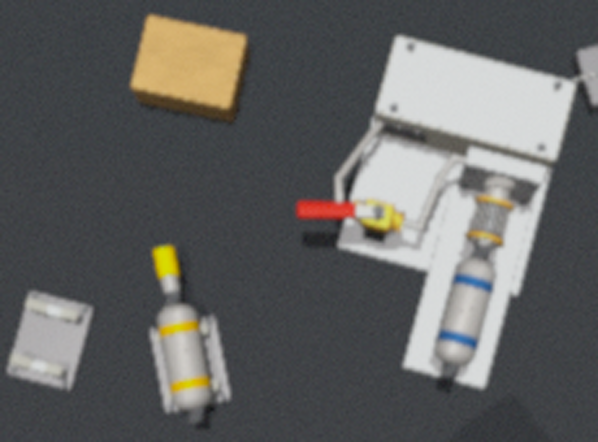

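The crop shows the lever at (325,210), the valve pivot at about (378,214), the blue bands at (472,283) and (458,341), and the empty cradle at (50,340) with its yokes at the near and far ends.

```bash
python3 - <<'E'
import pickle; from h import *
d=pickle.load(open("f0.pkl","rb")); t,s=d["top"],d["scene"]
A,ea=tri(t,(361.6,203.05),s,(319.4,300.65)); B,eb=tri(t,(355.7,224.75),s,(301.4,285.45))
print("bands",A.round(4),ea.round(4),B.round(4),eb.round(4),"dist",np.linalg.norm(A-B))
v=(A-B)[:2]; yaw=np.arctan2(v[1],v[0]); print("yaw",yaw)
A2=plane(t,(361.6,203.05),.1)  # near axis height
C=(A+B)/2; ex=np.r_[np.cos(yaw),np.sin(yaw)]; ey=np.r_[-ex[1],ex[0]]
O=C[:2]+.08*ex; print("station O",O.round(4),"sleeve mid (locked)",(C[:2]+.107*ex).round(4))
P=O+.125*ey; print("pivot",P.round(4))
L,el=tri(t,(304.1,175.2),s,(378.7,262.7)); print("lever",L.round(4),el.round(4),plane(t,(304.1,175.2),.125).round(4))
u=L[:2]-P; print("len",np.hypot(*u),"ang",np.arctan2(u[1],u[0])-yaw-np.pi/2)
print("cradle top",plane(t,(198.6,225.6),.015).round(4),"scene",plane(s,(381.5,198.4),.015).round(4))
H,S,V=hsv(t); roi=np.zeros(H.shape,bool); roi[195:255,175:225]=1
l=blobs((S<40)&(V>75)&roi,200)[0][2]; w=np.array([plane(t,p,.012)[:2] for p in np.argwhere(l)[:,::-1]])
r=cv2.minAreaRect(w.astype(np.float32)); print(r,cv2.boxPoints(r).round(3).tolist())
print([proj(t,[*C[:2],.095]).round(1).tolist()])
from station import arm
st=arm.get_state(); print({k:np.round(st[k],3).tolist() for k in("eef_pos","ee_rot","width","t")})
E
```

```text
bands [ 0.5714 -0.1359  0.1073] 0.0069 [ 0.507  -0.1191  0.1077] 0.0068 dist 0.06654429867038392
yaw -0.25484039930618724
station O [ 0.6167 -0.1477] sleeve mid (locked) [ 0.6428 -0.1545]
pivot [ 0.6482 -0.0267]
lever [0.6506 0.0358 0.1225] 0.0019 [0.6509 0.0363 0.125 ]
len 0.06255902136490862 ang 0.21623201652320545
cradle top [0.5101 0.365  0.015 ] scene [0.5107 0.3645 0.015 ]
((0.5105512142181396, 0.3659501075744629), (0.0882408395409584, 0.11232808232307434), 76.83316802978516) [[0.44600000977516174, 0.335999995470047], [0.5550000071525574, 0.3100000023841858], [0.574999988079071, 0.3959999978542328], [0.4659999907016754, 0.421999990940094]]
[[[359.0, 215.4]]]
{'eef_pos': [0.238, -0.631, 0.248], 'ee_rot': [3.14, -0.0, -2.782], 'width': 0.087, 't': 0.1}
```

apply_moves --commands '[[[-1, 0.09, 0.165, 0.02, 0.031], [-1, 0.09, 0.165, 0.02, 0.031], [-1, 0.09, 0.165, 0.02, 0.031], [-1, 0.09, 0.165, 0.02, 0.031], [-1, 0.09, 0.165, 0.02, 0.031], [-1, 0.09, 0.165, 0.02, 0.031], [-1, 0.09, 0.165, 0.02, 0.031], [-1, 0.09, 0.165, 0.02, 0.031], [-1, 0.09, 0.165, 0.02, 0.031], [-1, 0.09, 0.165, 0.02, 0.031], [-1, 0.09, 0.165, 0.02, 0.031], [-1, 0.09, 0.165, 0.02, 0.031]]]' --force 30

```text
t: 1.3
eef_pos: [0.4539, -0.2342, 0.2966]
ee_rot: [3.141, 0.0, -1.609]
force: [0.4, -0.7, -0.9]
width: 0.0874
gripper_force: 0.0
```

apply_moves --commands '[[[-1, 0.09, 0.12, 0.02, 0], [-1, 0.09, 0.12, 0.02, 0], [-1, 0.09, 0.12, 0.02, 0], [-1, 0.09, 0.12, 0.02, 0], [-1, 0.09, 0.12, 0, 0], [-1, 0.09, 0.12, 0, 0], [-1, 0.09, 0.12, 0, 0], [-1, 0.09, 0.12, 0, 0], [-1, 0, 0, 0, 0], [-1, 0, 0, 0, 0]]]'

```text
t: 2.3
eef_pos: [0.5976, -0.0432, 0.3117]
ee_rot: [3.14, -0.0, -1.612]
force: [0.1, -0.8, 0.1]
width: 0.0876
gripper_force: 0.0
```

```bash
python3 - <<'E'
from h import *; from station import arm, viewer
import pickle
f=viewer.grab_frame("wrist"); pickle.dump(f,open("w1.pkl","wb")); cv2.imwrite("pics/w1.png",f["image"])
R=cv2.Rodrigues(f["rvec"])[0]; print((-R.T@np.ravel(f["tvec"])).round(3),R.round(2).tolist(),f["mtx"][0,0])
E
```

```text
[ 0.594 -0.127  0.449] [[-1.0, 0.04, 0.0], [0.04, 0.95, 0.3], [0.01, 0.3, -0.95]] 408.51413601173095
```

View pics/w1.png

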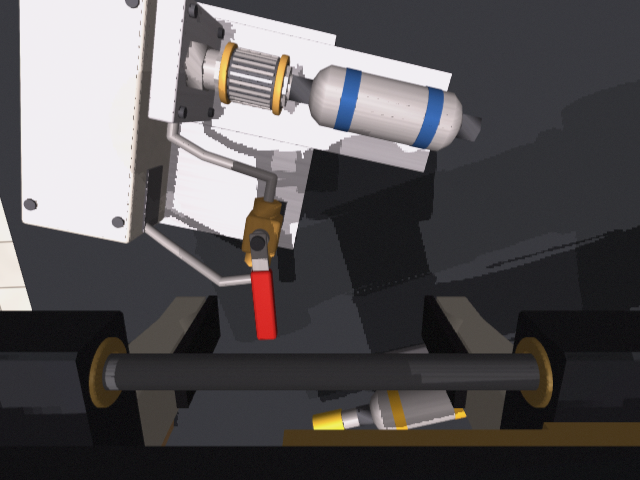

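The wrist view shows the red grip from (262,270) to (267,338), the pivot nut at (258,243), the blue bands at (347,99) and (429,118), and the sleeve flanges at (228,77) and (281,85).

```bash
cat > meas.py <<'E'
from h import *
def axispt(f,l,z=.095):
    r=cv2.minAreaRect(np.argwhere(l)[:,::-1].astype(np.float32)); b=cv2.boxPoints(r)
    # long-side end midpoints, averaged as directions
    return plane(f,r[0],z),r
E
python3 - <<'E'
import pickle; from meas import *
f=pickle.load(open("w1.pkl","rb")); H,S,V=hsv(f)
roi=np.zeros(H.shape,bool); roi[20:340,190:500]=1
red=max(blobs(((H<6)|(H>174))&(S>150)&(V>80)&roi,200),key=lambda b:b[1][4])
r=cv2.minAreaRect(np.argwhere(red[2])[:,::-1].astype(np.float32)); print("red",r)
bp=cv2.boxPoints(r); W=np.array([plane(f,p,.127)[:2] for p in bp]); print(W.round(4).tolist(), plane(f,red[0],.127).round(4))
print("pivot nut z.13",plane(f,(258,243),.13).round(4))
P=[]
for c,s,l in blobs((H>100)&(H<125)&(S>120)&(V>60)&roi,150):
    p,q=axispt(f,l); P.append(p); print("band",c,p.round(4),plane(f,c,.11).round(4),np.round(q[1]+(q[2],),1))
for c,s,l in blobs((H>10)&(H<28)&(S>120)&(V>60)&roi,100):
    p,q=axispt(f,l); print("yel",c,s,p.round(4),np.round(q[1]+(q[2],),1))
v=P[0]-P[1]; print("yaw",np.arctan2(v[1],v[0]),np.linalg.norm(v))
E
```

```text
red ((263.1203308105469, 304.90399169921875), (69.4595947265625, 20.75247573852539), 85.10090637207031)
[[0.6579, -0.0024], [0.6404, -0.0033], [0.6403, 0.0629], [0.6589, 0.0639]] [0.6492 0.0292 0.127 ]
pivot nut z.13 [ 0.6483 -0.028   0.13  ]
band [347.8  99.5] [ 0.5701 -0.1365  0.095 ] [ 0.5712 -0.1362  0.11  ] [15.5 61.5 12.3]
band [430.3 118.1] [ 0.5031 -0.119   0.095 ] [ 0.5062 -0.1196  0.11  ] [19.2 60.9 15.4]
yel [224.7  71.7] [219, 43, 18, 61, 498] [ 0.6674 -0.1611  0.095 ] [13.7 60.4  7.3]
yel [278.7  83.9] [272, 55, 17, 60, 467] [ 0.6254 -0.1505  0.095 ] [10.  59.8  9.3]
yel [263. 226.] [242, 198, 41, 69, 1431] [ 0.6506 -0.0266  0.095 ] [35.2 70.  12.1]
yaw -0.25411324725398515 0.06924462695911683
```

apply_moves --commands '[[[-1, 0.065, 0.1, 0, 0.0025], [-1, 0.065, 0.1, 0, 0.0025], [-1, 0.065, 0.1, 0, 0.0025], [-1, 0.065, 0.1, 0, 0.0025], [-1, 0, 0, -0.2, 0], [-1, 0, 0, -0.2, 0], [-1, 0, 0, -0.2, 0], [-1, 0, 0, -0.2, 0], [-0.4, 0, 0, -0.1, 0], [-0.4, 0, 0, -0.02, 0], [-0.4, 0, 0, 0, 0], [-0.4, 0, 0, 0, 0]]]'

```text
t: 3.55
eef_pos: [0.6509, 0.0369, 0.1301]
ee_rot: [-3.139, 0.0, -1.581]
force: [-0.4, -0.8, -0.0]
width: 0.0632
gripper_force: 0.0
```

apply_moves --commands '[[[0.8, -0.008, 0, 0, 0], [0.8, 0, 0, -0.01, 0], [0.8, 0, 0, 0, 0], [0.8, 0, 0, 0, 0], [0.8, 0, 0, 0, 0], [0.8, 0, 0, 0, 0], [0.8, 0, 0, 0, 0], [0.8, 0, 0, 0, 0]]]' --force 20

```text
t: 4.35
eef_pos: [0.6488, 0.0364, 0.1267]
ee_rot: [-3.14, 0.0, -1.581]
force: [3.7, -0.6, -1.9]
width: 0.0185
gripper_force: 20.0
```

```bash
python3 - <<'E'
import numpy as np; from station import arm
s=arm.get_state(); p=np.array(s["eef_pos"][:2]); print(s["eef_pos"],s["ee_rot"][2],s["width"],s["gripper_force"])
piv=np.array([.648,-.0275]); r=.065; a0=1.56; a1=np.pi-.254+.0
n=12; A=np.linspace(a0,a1,n+1); X=piv+r*np.c_[np.cos(A),np.sin(A)]
print(((np.diff(X,axis=0))/.2).round(3).tolist(),(a1-a0)/n/np.pi, X[-1])
E
```

```text
[0.64879973 0.03635418 0.12674624] -1.5812254443633136 0.01849833726050799 19.9800968170166
[[-0.036, -0.002], [-0.036, -0.006], [-0.035, -0.009], [-0.033, -0.013], [-0.032, -0.017], [-0.03, -0.02], [-0.027, -0.023], [-0.025, -0.026], [-0.021, -0.029], [-0.018, -0.031], [-0.015, -0.033], [-0.011, -0.034]] 0.03521548887188364 [ 0.58508552 -0.01116695]
```

apply_moves --commands '[[[0.8, -0.036, -0.002, 0, 0.035], [0.8, -0.036, -0.006, 0, 0.035], [0.8, -0.035, -0.009, 0, 0.035], [0.8, -0.033, -0.013, 0, 0.035], [0.8, -0.032, -0.017, 0, 0.035], [0.8, -0.03, -0.02, 0, 0.035], [0.8, -0.027, -0.023, 0, 0.035], [0.8, -0.025, -0.026, 0, 0.035], [0.8, -0.021, -0.029, 0, 0.035], [0.8, -0.018, -0.031, 0, 0.035], [0.8, -0.015, -0.033, 0, 0.035], [0.8, -0.011, -0.034, 0, 0.035]]]'

```text
t: 5.55
eef_pos: [0.5893, -0.0112, 0.1271]
ee_rot: [-3.137, -0.009, -0.257]
force: [21.0, 14.7, -15.0]
width: 0.0176
gripper_force: 19.9
```

apply_moves --commands '[[[0.8, 0, 0, 0, 0], [0.8, 0, 0, 0, 0]]]'

```text
t: 5.75
eef_pos: [0.5893, -0.0108, 0.1272]
ee_rot: [-3.137, -0.009, -0.261]
force: [17.9, 1.9, -13.0]
width: 0.0175
gripper_force: 20.0
```

apply_moves --commands '[[[-0.2, 0, 0, 0, 0], [-0.2, 0, 0, 0, 0], [-0.2, 0, 0, 0, 0], [-0.2, 0, 0, 0, 0], [-0.6, 0, 0, 0.1, 0], [-1, 0, 0, 0.2, 0], [-1, 0, 0, 0.2, 0], [-1, 0, -0.1, 0.15, 0], [-1, 0, -0.2, 0, 0], [-1, 0, -0.2, 0, 0], [-1, 0, -0.1, 0, 0], [-1, 0, 0, 0, 0]]]'

```text
t: 6.95
eef_pos: [0.5835, -0.1348, 0.2564]
ee_rot: [3.141, 0.001, -0.265]
force: [-0.2, 0.5, -0.4]
width: 0.0877
gripper_force: 0.0
```

```bash
python3 - <<'E'
from h import *; from station import arm, viewer
import pickle
f=viewer.grab_frame("wrist"); pickle.dump(f,open("w2.pkl","wb")); cv2.imwrite("pics/w2.png",f["image"])
R=cv2.Rodrigues(f["rvec"])[0]; print((-R.T@np.ravel(f["tvec"])).round(3))
s=arm.get_state(); print(s["eef_pos"],s["ee_rot"],s["t"])
t=viewer.grab_frame("top"); H,S,V=hsv(t)
for c,q,l in blobs(((H<6)|(H>174))&(S>150)&(V>80),40): print(c,q,plane(t,c,.127).round(4))
E
```

```text
[ 0.663 -0.157  0.393]
[ 0.58365689 -0.13361666  0.25641533] [ 3.14146416e+00  5.82782960e-04 -2.64636280e-01] 7.0
[319.7 195.9] [315, 185, 11, 21, 118] [ 0.5901 -0.0102  0.127 ]
[455.4 239.8] [451, 236, 10, 9, 68] [ 0.4685 -0.4022  0.127 ]
```

View pics/w2.png

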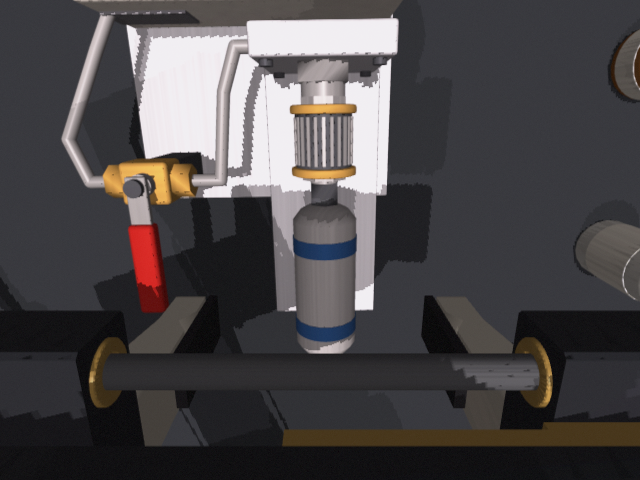

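The wrist view shows the lever from (142,226) to (152,310), the pivot at (137,186), the sleeve centred at (323,141) and the bands at (325,246) and (325,328).

```bash
python3 - <<'E'
import pickle; from meas import *
f=pickle.load(open("w2.pkl","rb")); H,S,V=hsv(f)
roi=np.zeros(H.shape,bool); roi[90:345,60:400]=1
red=max(blobs(((H<6)|(H>174))&(S>200)&(V>140)&roi,100),key=lambda b:b[1][4])
w=np.array([plane(f,p,.127)[:2] for p in np.argwhere(red[2])[:,::-1]])
print("lever rect",cv2.minAreaRect((w*1000).astype(np.float32)))
vx=cv2.fitLine(w.astype(np.float32),cv2.DIST_L2,0,.01,.01).ravel(); print("lever dir", np.arctan2(vx[1],vx[0]))
P=[]
for nm,m in {"b":(H>100)&(H<125)&(S>120)&(V>40),"y":(H>10)&(H<28)&(S>120)&(V>60)}.items():
  for c,s,l in blobs(m&roi,150):
    x=np.argwhere(l)[:,1]; cx=(x.min()+x.max())/2
    print(nm,c,s,plane(f,(cx,c[1]),.095).round(4))
E
```

```text
lever rect ((600.4613647460938, -14.345806121826172), (16.39630889892578, 50.32077407836914), 75.46399688720703)
lever dir -0.23017544
b [324.5 250.1] [294, 238, 62, 22, 917] [ 0.5648 -0.134   0.095 ]
b [325.2 331.4] [296, 318, 59, 24, 768] [ 0.4965 -0.116   0.095 ]
y [323.  108.8] [290, 104, 66, 10, 582] [ 0.665  -0.1595  0.095 ]
y [152.8 178.4] [103, 158, 94, 47, 2746] [ 0.6517 -0.0252  0.095 ]
y [323.4 172.9] [292, 166, 63, 13, 544] [ 0.6223 -0.1483  0.095 ]
```

apply_moves --commands '[[[-0.5, 0.1, -0.035, 0, 0.003], [-0.5, 0.1, -0.035, 0, 0], [-0.5, 0.1, -0.035, 0, 0], [-0.5, 0, 0, -0.2, 0], [-0.5, 0, 0, -0.15, 0], [-0.5, 0, 0, -0.1, 0], [-0.5, 0, 0, 0, 0], [-0.5, 0, 0, 0, 0]]]'

```text
t: 7.85
eef_pos: [0.6446, -0.1527, 0.167]
ee_rot: [3.141, 0.0, -0.252]
force: [-0.2, 1.0, 0.7]
width: 0.066
gripper_force: 0.0
```

apply_moves --commands '[[[-0.5, -0.005, -0.01, -0.1, 0], [-0.5, 0, 0, -0.1, 0], [-0.5, 0, 0, -0.1, 0], [-0.5, 0, 0, -0.04, 0], [-0.5, 0, 0, 0, 0]]]'

```text
t: 8.35
eef_pos: [0.6434, -0.1551, 0.0989]
ee_rot: [3.141, 0.0, -0.252]
force: [0.4, -0.6, -0.5]
width: 0.0658
gripper_force: 0.0
```

```bash
python3 - <<'E'
from h import *; from station import arm, viewer
f=viewer.grab_frame("wrist"); cv2.imwrite("pics/w3.png",f["image"])
s=arm.get_state(); print(s["eef_pos"],s["ee_rot"],s["force"])
E
```

```text
[ 0.64392621 -0.15527217  0.09972944] [ 3.14155888e+00 -1.19558426e-03 -2.52264301e-01] [ 0.63765307 -0.03160214  1.0814985 ]
```

View pics/w3.png

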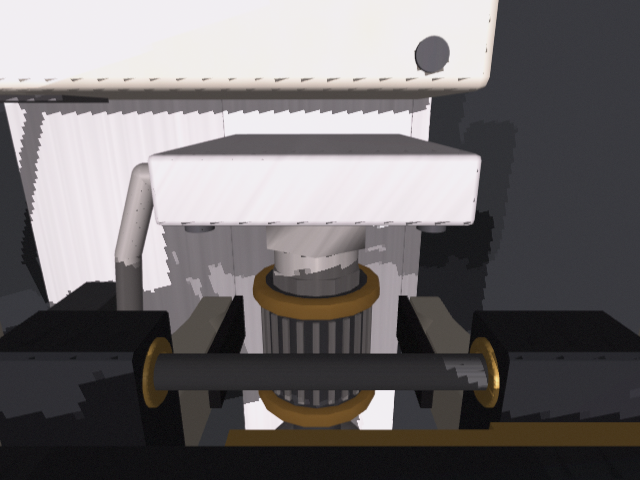

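The fingers straddle the sleeve between its flanges, which are at rows 290 and 405, with the sleeve centred at column 316.

apply_moves --commands '[[[0.5, 0, 0, 0, 0], [0.5, 0, 0, 0, 0], [0.5, 0, 0, 0, 0], [0.5, 0, 0, 0, 0], [0.5, 0, 0, 0, 0], [0.5, 0, 0, 0, 0]]]' --force 45

```text
t: 9.0
eef_pos: [0.6441, -0.1539, 0.0993]
ee_rot: [-3.14, -0.002, -0.252]
force: [-1.2, 7.4, 2.4]
width: 0.0392
gripper_force: 45.0
```

apply_moves --commands '[[[0.5, 0.012, -0.003, 0, 0], [0.5, 0.012, -0.003, 0, 0], [0.5, 0.012, -0.003, 0, 0], [0.5, 0.012, -0.003, 0, 0], [0.5, 0, 0, 0, 0], [0.5, 0, 0, 0, 0]]]'

```text
t: 9.6
eef_pos: [0.6513, -0.1557, 0.0992]
ee_rot: [-3.14, 0.003, -0.252]
force: [-8.1, 11.7, 10.0]
width: 0.0393
gripper_force: 45.0
```

```bash
python3 - <<'E'
from h import *; from station import arm, viewer
t=viewer.grab_frame("top"); H,S,V=hsv(t); roi=np.zeros(H.shape,bool); roi[190:240,335:380]=1
for c,q,l in blobs((H>100)&(H<125)&(S>90)&(V>50)&roi,8): print(c,q,plane(t,c,.11).round(4))
s=arm.get_state(); print(s["eef_pos"],s["force"])
E
```

```text
[360.6 206.8] [354, 205, 14, 5, 39] [ 0.5626 -0.1307  0.11  ]
[354.6 228.3] [348, 226, 14, 6, 41] [ 0.499  -0.1137  0.11  ]
[ 0.65121902 -0.15571086  0.09914233] [-8.26943957 10.98050495  9.34129406]
```

apply_moves --commands '[[[-0.5, 0, 0, 0, 0], [-0.5, 0, 0, 0, 0], [-0.5, 0, 0, 0, 0], [-0.5, 0, 0, 0.1, 0], [-0.5, 0, 0, 0.2, 0], [-0.5, 0, 0, 0.2, 0], [-0.5, -0.1, 0.026, 0.2, 0], [-0.5, -0.2, 0.052, 0.05, 0], [-0.5, -0.2, 0.052, 0, 0], [-0.5, -0.2, 0.052, 0, 0], [-0.5, 0, 0, 0, 0], [-0.5, 0, 0, 0, 0]]]'

```text
t: 10.85
eef_pos: [0.5125, -0.1215, 0.2496]
ee_rot: [-3.141, -0.002, -0.252]
force: [1.2, -0.0, 0.7]
width: 0.0657
gripper_force: 0.0
```

```bash
python3 - <<'E'
from h import *; from station import arm, viewer
f=viewer.grab_frame("wrist"); cv2.imwrite("pics/w4.png",f["image"]); H,S,V=hsv(f)
roi=np.zeros(H.shape,bool); roi[:345,160:480]=1
s=arm.get_state(); print(s["eef_pos"],s["ee_rot"][2])
for nm,m in {"b":(H>100)&(H<125)&(S>120)&(V>40),"y":(H>10)&(H<28)&(S>120)&(V>60)}.items():
  for c,q,l in blobs(m&roi,150):
    x=np.argwhere(l)[:,1]; cx=(x.min()+x.max())/2
    print(nm,c,q,plane(f,(cx,c[1]),.095).round(4),plane(f,(cx,c[1]),.112).round(4))
E
```

```text
[ 0.5132536  -0.12153177  0.24927705] -0.2526750582340276
b [318.  165.8] [285, 156, 67, 20, 1165] [ 0.5585 -0.1325  0.095 ] [ 0.5605 -0.1331  0.112 ]
b [318.6 260.4] [287, 248, 64, 23, 963] [ 0.4897 -0.115   0.095 ] [ 0.4957 -0.1166  0.112 ]
y [317.6  49.5] [283, 43, 70, 17, 785] [ 0.631  -0.1511  0.095 ] [ 0.6288 -0.1506  0.112 ]
y [167.   72.7] [160, 52, 20, 43, 578] [ 0.642  -0.0528  0.095 ] [ 0.6391 -0.0581  0.112 ]
```

View pics/w4.png

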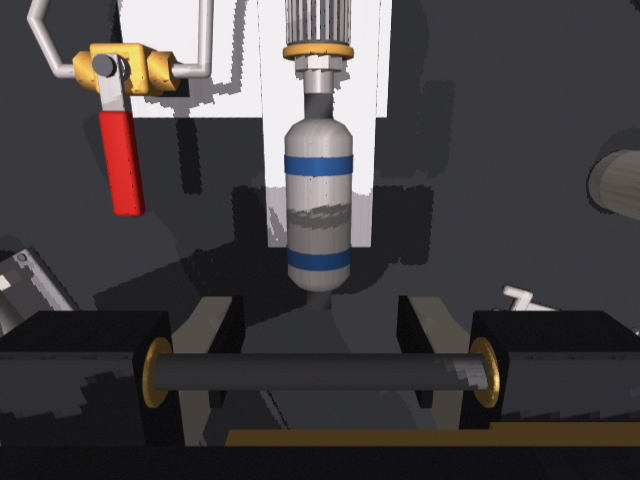

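The cylinder has sprung loose, with its bands at (318,166) and (318,260) and a gap showing at the flange at (317,50). The lever is still shut.

apply_moves --commands '[[[-0.5, 0.067, -0.015, -0.15, 0], [-0.5, 0, 0, -0.2, 0], [-0.5, 0, 0, -0.2, 0], [-0.5, 0, 0, -0.12, 0], [-0.5, 0, 0, -0.07, 0], [-0.5, 0, 0, -0.015, 0], [-0.5, 0, 0, 0, 0], [-0.5, 0, 0, 0, 0]]]'

```text
t: 11.7
eef_pos: [0.5272, -0.1245, 0.0982]
ee_rot: [-3.141, -0.001, -0.253]
force: [0.3, -0.5, 0.3]
width: 0.0658
gripper_force: 0.0
```

apply_moves --commands '[[[0.3, 0, 0, 0, 0], [0.3, 0, 0, 0, 0], [0.3, 0, 0, 0, 0], [0.3, 0, 0, 0, 0], [0.3, 0, 0, 0, 0], [0.3, 0, 0, 0, 0]]]' --force 45

```text
t: 12.3
eef_pos: [0.5268, -0.1239, 0.0983]
ee_rot: [-3.141, -0.001, -0.252]
force: [-1.6, 5.6, 6.7]
width: 0.0468
gripper_force: 45.0
```

apply_moves --commands '[[[0.3, -0.048, 0.0125, 0, 0], [0.3, -0.048, 0.0125, 0, 0], [0.3, -0.048, 0.0125, 0, 0], [0.3, -0.048, 0.0125, 0, 0], [0.3, -0.048, 0.0125, 0, 0], [0.3, -0.048, 0.0125, 0, 0], [0.3, -0.048, 0.0125, 0, 0], [0.3, 0, 0, 0, 0]]]'

```text
t: 13.1
eef_pos: [0.4563, -0.1064, 0.0972]
ee_rot: [3.141, 0.003, -0.253]
force: [-2.4, 7.9, 6.2]
width: 0.0469
gripper_force: 45.0
```

apply_moves --commands '[[[0.3, 0, 0, 0.1, 0], [0.3, 0, 0, 0.2, 0], [0.3, 0, 0, 0.2, 0], [0.3, 0, 0, 0.15, 0], [0.3, 0, 0.15, 0, 0], [0.3, 0, 0.2, 0, 0], [0.3, 0, 0.2, 0, 0], [0.3, 0, 0.2, 0, 0], [0.3, 0, 0.2, 0, 0], [0.3, 0, 0.2, 0, 0], [0.3, 0, 0.2, 0, 0], [0.3, 0, 0.2, 0, 0]]]'

```text
t: 14.3
eef_pos: [0.4562, 0.2027, 0.2255]
ee_rot: [3.136, 0.004, -0.254]
force: [0.4, 1.2, -2.8]
width: 0.0471
gripper_force: 45.0
```

apply_moves --commands '[[[0.3, 0, 0.05, 0, 0], [0.3, 0, 0, 0, 0], [0.3, 0, 0, 0, 0]]]'

```text
t: 14.6
eef_pos: [0.4575, 0.2116, 0.2261]
ee_rot: [3.138, 0.003, -0.253]
force: [0.0, 0.6, -3.7]
width: 0.047
gripper_force: 45.0
```

```bash
python3 - <<'E'
from h import *; from station import arm, viewer
import pickle
f=viewer.grab_frame("wrist"); t=viewer.grab_frame("top"); pickle.dump((f,t),open("w5.pkl","wb")); cv2.imwrite("pics/w5.png",f["image"])
s=arm.get_state(); print(s["eef_pos"],s["ee_rot"],s["width"],s["force"])
R=cv2.Rodrigues(f["rvec"])[0]; print((-R.T@np.ravel(f["tvec"])).round(3))
print(proj(f,[.5105,.3655,.01]))
E
```

```text
[0.45823598 0.21151336 0.22688259] [ 3.13974187e+00  1.34432805e-03 -2.53957247e-01] 0.046903889409011974 [ 0.35514198 -0.27041841 -3.74802364]
[0.538 0.19  0.363]
[[132.4169131  196.22847578]]
```

View pics/w5.png

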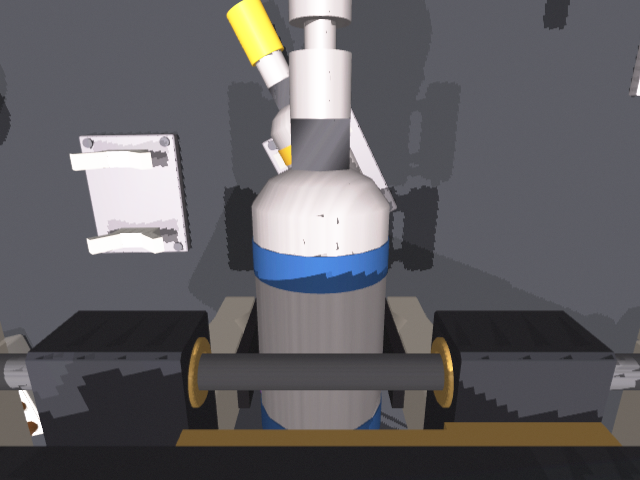

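The wrist view shows the empty cradle with plate corners at about (80,136), (177,134) and (188,251). Its yokes run from (72,158) to (168,158) and from (89,243) to (178,240). The held cylinder is at the centre.

```bash
python3 - <<'E'
import pickle; from h import *
f,t=pickle.load(open("w5.pkl","rb")); H,S,V=hsv(f)
m=(S<40)&(V>120); m[:, :60]=0; m[:,200:]=0; m[:110]=0; m[270:]=0
l=max(blobs(m,500),key=lambda b:b[1][4])[2]
# right edge: rows 160..225, far edge: cols 95..165
def line(P):
    w=np.array([plane(f,p,.01)[:2] for p in P],np.float32); v=cv2.fitLine(w,cv2.DIST_HUBER,0,.01,.01).ravel(); return v
re=line([(np.flatnonzero(l[r]).max()+.5,r) for r in range(172,228)])
fe=line([(c,np.flatnonzero(l[:,c]).min()-.5) for c in range(88,172)])
for n,v in(("right",re),("far",fe)): print(n,v.round(4),np.arctan2(v[1],v[0]),np.arctan2(v[1],v[0])%np.pi-np.pi/2)
s=np.linalg.solve(np.c_[re[:2],-fe[:2]],fe[2:]-re[2:]); X=re[2:]+s[0]*re[:2]; print("corner",X)
u=re[:2]*np.sign(re[0]); yaw=np.arctan2(u[1],u[0]); n=np.r_[-u[1],u[0]]
print("yaw",yaw,"centre",X-.052*u+.04*n)
for p in((80,135.5),(177,133.5),(188.5,251.5)): print(plane(f,p,.01)[:2].round(4))
# held cylinder: visible band/dome silhouette at its height
z=.2269-.003
b=(H>100)&(H<125)&(S>120)&(V>40); b[310:]=0
for c,q,k in blobs(b,300):
    for r in (255,): x=np.flatnonzero(k[r]); cx=(x.min()+x.max())/2; print("band",c,q,plane(f,(cx,r),z).round(4))
print("stem",plane(f,(320,85),z).round(4))
# yoke tips midpoints z .046
for a,bb in(((71,158),(169,157)),((88,244),(179,239))): print((plane(f,a,.046)+plane(f,bb,.046))[:2]/2)
E
```

```text
right [ 0.9714 -0.2376  0.4968  0.3251] -0.2398833 1.3309132
far [0.2352 0.972  0.5607 0.3507] 1.3333846 -0.23741174
corner [0.5513352  0.31178865]
yaw -0.2398833 centre [0.51032776 0.36299792]
[0.5693 0.3878]
[0.5505 0.3091]
[0.4501 0.3359]
band [320.1 270.3] [252, 240, 137, 53, 4705] [0.4899 0.2021 0.2239]
stem [0.5453 0.1879 0.2239]
[0.54347935 0.34516853]
[0.47835044 0.3612583 ]
```

apply_moves --commands '[[[0.3, 0.065, 0.189, 0, 0.005], [0.3, 0.065, 0.189, 0, 0], [0.3, 0.065, 0.189, 0, 0], [0.3, 0.065, 0.189, 0, 0], [0.3, 0, 0, -0.1, 0], [0.3, 0, 0, -0.2, 0], [0.3, 0, 0, -0.15, 0], [0.3, 0, 0, -0.05, 0], [0.3, 0, 0, 0, 0], [0.3, 0, 0, 0, 0]]]'

```text
t: 15.7
eef_pos: [0.512, 0.3644, 0.1291]
ee_rot: [-3.14, -0.001, -0.237]
force: [0.1, 0.7, -2.9]
width: 0.0475
gripper_force: 45.0
```

```bash
python3 - <<'E'
from h import *; from station import arm, viewer
f=viewer.grab_frame("wrist"); g=viewer.grab_frame("scene")
s=arm.get_state(); print(s["eef_pos"],s["ee_rot"],s["force"])
cv2.imwrite("pics/w6.png",np.hstack([cv2.resize(f["image"],(400,300)),cv2.resize(g["image"][140:260,300:460],(400,300),interpolation=2)]))
E
```

```text
[0.51200638 0.36492849 0.12971132] [-3.13882922e+00 -1.66831050e-03 -2.37178581e-01] [ 0.45893176 -0.15222587 -2.28616306]
```

View pics/w6.png

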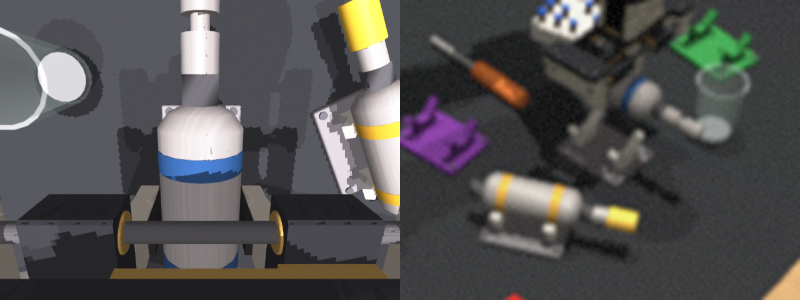

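The left panel shows the plate's far corners at (165,107) and (240,107), symmetric about the cylinder at column 200, within 2 mm. The right panel shows the cylinder above the grey cradle, with the beaker clear of it.

apply_moves --commands '[[[0.3, -0.008, -0.01, -0.13, 0], [0.3, 0, 0, -0.1, 0], [0.3, 0, 0, -0.05, 0], [0.3, 0, 0, -0.03, 0], [0.3, 0, 0, -0.02, 0], [0.3, 0, 0, -0.01, 0], [0.3, 0, 0, 0, 0], [0.3, 0, 0, 0, 0]]]'

```text
t: 16.6
eef_pos: [0.5099, 0.3629, 0.0603]
ee_rot: [-3.14, -0.001, -0.237]
force: [-0.4, 0.4, -2.8]
width: 0.0472
gripper_force: 45.0
```

apply_moves --commands '[[[0.3, 0, 0, -0.005, 0], [0.3, 0, 0, -0.005, 0], [0.3, 0, 0, 0, 0], [0.3, 0, 0, 0, 0]]]'

```text
t: 17.0
eef_pos: [0.5104, 0.3637, 0.0588]
ee_rot: [-3.139, -0.002, -0.236]
force: [0.7, 4.3, 5.7]
width: 0.047
gripper_force: 45.0
```

apply_moves --commands '[[[0.3, 0, 0.005, -0.003, 0], [0.3, 0, 0, 0, 0], [-0.3, 0, 0, 0, 0], [-0.3, 0, 0, 0, 0], [-0.3, 0, 0, 0, 0], [-0.3, 0, 0, 0, 0]]]' --force 20

```text
t: 17.6
eef_pos: [0.5091, 0.3628, 0.0565]
ee_rot: [3.14, 0.001, -0.237]
force: [0.3, -1.0, 0.1]
width: 0.0569
gripper_force: 0.0
```

apply_moves --commands '[[[-0.3, 0, 0, 0.05, 0], [-0.3, 0, 0, 0.1, 0], [-0.3, 0, 0, 0.2, 0], [-0.3, 0, 0, 0.2, 0], [-0.3, 0, 0, 0.2, 0], [-0.3, -0.2, 0, 0.1, 0], [-0.3, -0.2, 0, 0, 0], [-0.3, 0, 0, 0, 0], [-0.3, 0, 0, 0, 0]]]'

```text
t: 18.5
eef_pos: [0.4288, 0.3635, 0.2283]
ee_rot: [-3.14, -0.001, -0.235]
force: [1.1, 0.0, -0.1]
width: 0.0571
gripper_force: 0.0
```

```bash
python3 - <<'E'
from h import *; from station import arm, viewer
f=viewer.grab_frame("wrist"); g=viewer.grab_frame("scene")
s=arm.get_state(); print(s["eef_pos"],s["ee_rot"],s["force"])
H,S,V=hsv(f); b=(H>100)&(H<125)&(S>120)&(V>40); P=[]
for c,q,k in blobs(b,150):
    x=np.argwhere(k)[:,1]; p=plane(f,((x.min()+x.max())/2,c[1]),.068); P.append(p); print(c,q,p.round(4))
P=np.array(P); 
cv2.imwrite("pics/w7.png",np.hstack([cv2.resize(f["image"],(400,300)),cv2.resize(g["image"][170:350,260:440],(400,300),interpolation=2)]))
E
```

```text
[0.42979523 0.36347073 0.2273361 ] [-3.14125633e+00 -3.17558772e-04 -2.36920182e-01] [-0.05603596 -0.85092831 -0.13188701]
[292.8  61.9] [259, 52, 69, 22, 1296] [0.5449 0.3538 0.068 ]
[294.5 164.4] [263, 155, 64, 19, 1041] [0.4791 0.3699 0.068 ]
[ 20.1 326.2] [11, 319, 19, 15, 201] [0.405  0.6212 0.068 ]
```

View pics/w7.png

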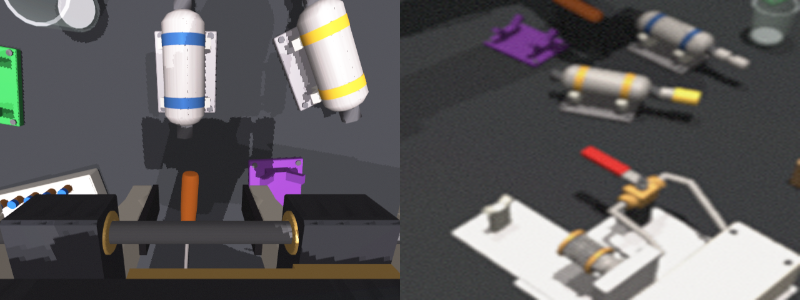

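The cylinder lies straight between both yokes of the grey cradle, with its bands at (183,40) and (183,103). The lever is shut, the coupler is empty, and nothing else appears to have moved.

```bash
python3 -c "
from station import arm
print(arm.job_done())"
```

```text
the job is handed in; nothing more can be done
None
```

I handed the job in at about 18.5 s. The valve is shut, the cylinder was released and drawn out, and it now lies in the empty cradle, about 2 mm off centre by camera. I did not measure the sleeve's return to forward, and no pass or fail result came back.

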